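# Open the combination-locked pigment box

### The job

Unlock the pigment box by its combination: turn the left dial to four dots and the right dial to two dots, each gently until you feel its hidden catch drop in and stop the dial near that mark. Then slide the bolt fully to the left, so that the lid springs ajar, and let go. Force neither the dials nor the bolt, and leave the jars and things around where they stand.

Things in the scene. Friction and masses are not known exactly. Their poses are not given: they have to be found in the camera images.
- lock_box: Wooden box fixed to the table, 210 (x) x 240 (y) x 60 mm high; origin at the centre of its underside, -x its front (robot side), +y its left. The front 139 mm of its top is a grey metal lock deck, top 60 mm above the table, with two dials and a bolt; behind it the flush wooden lid. Angles named below run counter-clockwise from the box's +x (away from the robot), seen from above.
- dial_left: Left dial, vertical axis at x -65, y +60 mm of the box; origin on the axis at deck height. Steel skirt disc 54 mm across, 5.5 mm high, with a black finger bar 44 mm long, 12 mm thick, its top 31.5 mm above the deck. Its own +x runs along the bar to the pointer end (white line on bar and skirt). It starts 30 to 80 degrees counter-clockwise of its code, four dots: turn it clockwise, in one grasp.
- dial_right: Right dial, alike, axis at x -65, y -60 mm of the box. It starts 35 to 85 degrees clockwise of its code, two dots: turn it counter-clockwise. Both dials drag under 0.1 N m as a 4 N spring catch rides on the wheel beneath; let go, they stay. More than 25 N between wheel and catch, 26 mm from the axis (0.65 N m on the dial), counts as forcing.
- pointer_left (a point): Point on the left dial's skirt under the pointer end, 25 mm from the axis, 5 mm above the deck. Round each dial lie six groups of 1 to 6 small dark dots, 40 degrees apart, counting up clockwise: one dot at +100, two at +60, three at +20, four at -20, five at -60, six at -100 degrees.
- pointer_right (a point): The same point of the right dial.
- mark_left (a point): Where the left pointer point stands when it points exactly at four dots (-20 degrees); fixed to the box. The lock is worn: each catch's gate lies anywhere up to 14 degrees before or past its mark, not to be seen. With the catch dropped in, the dial has 3 degrees of play either side of the gate's middle and is stopped dead both ways. It may be left anywhere in that play.
- mark_right (a point): Where the right pointer point stands when it points exactly at two dots (+60 degrees); fixed to the box.
- bolt: Bolt between dials and lid; origin at the foot of its post, on the deck top. Dark post 14 x 14 mm, 36 mm high, to pinch; a steel lug 13 mm wide, 4 to 8 mm above the deck, reaches 36 mm back over the lid's strap. Home: x -2, y -12 mm of the box; slides 30 mm along the box's +y (left). Drag 3 to 5 N. If a catch has not dropped it stops after 2 mm; over 25 N against a catch is forcing.
- lid (a joint): Angle of the sprung lid (rad): 0 shut, held down by the bolt's lug; springs up by itself to 0.35 (front edge about 24 mm up) once the bolt has slid about 14 mm. Hinged at the box's back edge.
- paint_tube_0: Bystander: lying paint tube 27 x 100 x 19 mm, in front of the box.
- jar_tin_lid: Bystander: low jar with tin lid, 51 mm wide, 41 mm high, left of the box.
- pumice: Bystander: dark stone 41 x 48 x 24 mm left of the box.

How it is judged:
By the outcome, as a careful person would: the job done as asked, in the order asked, and still so for the second after the job is handed in, with the robot touching nothing.
It also fails if it takes over 72 s, if anything falls off the work surface, if the arm or the gripper's body presses on something with over 40 N, if the wrist force passes 120 N, or if a joint passes its speed limit or range.

### The arm

A 6-joint arm with a two-finger parallel gripper is mounted at the origin on a cart in front of the work surface, level with it; the furniture and walls round the work are solid. World frame = base frame: x ahead of the robot, y to its left, z up, the work surface at z = 0. Lengths are in m, angles in degrees, forces in N, time in s.
With the tool pointing down it reaches from about 0.325 to 0.775 m from the base axis. Payload 5.5 kg.
Tool frame: the origin (TCP) lies at the centre of the arm's flange, where the gripper is bolted on; the fingertips stand 182 mm ahead of it and the grasp point (between the pads) lies 163 mm ahead of it; z points along the fingers, y is the line along which they close (so a half turn about z gives the same grasp; the last joint's range is limited). The gripper opens to 88 mm and grips with 3 to 60 N. Pads are 20 mm wide; open, the fingers measure 115 mm over their backs; the gripper's body (75 mm by 178 mm) begins 61 mm behind the grasp point.
Start: joints at [61.839, 5.22, 70.514, -0, 104.267, -3.249], TCP at [0.253, 0.544, 0.405] pointing down, gripper open.
Joint ranges: [-164.24, 164.24], [-49.07, 125.15], [9.68, 141.18], [-86.29, 266.29], [3.28, 154.24], [-151.56, 151.56]. Speed limits (degrees/s): [147.25, 147.25, 172.46, 180, 180, 180].

### API

Orientations are given as [roll, pitch, yaw] about the fixed x, y, z axes, in that order (R = Rz(yaw) Ry(pitch) Rx(roll)).
In Python, from station import r gives the robot as it stands. The module is installed in compiled form; this text tells all that it offers. Calls block until the motion is done:
- r.reach(position, orientation): joint-space move of the TCP to a pose.
- r.servo_line(position, rotation=None, speed=0.15): straight line of the TCP; rotation=None keeps the orientation; speed is the mean speed in m/s.
- r.move_joints(angles): joint-space move.
- r.let_go() and r.grab(squeeze=None): open the fingers fully, or close them until they stop; squeeze is the grip in N (None keeps the last).
- r.wait(seconds).
- r.inverse_kinematics(position, orientation): joint angles nearest the present ones, or None.
- r.sense(): the state.
- r.snapshot(name): name is "side" or "top"; returns a dict with "frame" (480x640x3 uint8, red, green, blue), "fx", "fy", "cx", "cy" (pixels), "R" (3x3) and "t" (3): a world point X has camera coordinates R X + t. Camera axes: x right, y down, z forward; pixel columns grow to the right and rows downward; lengths in m; the calibration is good to about 2 mm. A picture is of the moment at which its call begins. There is no depth.
A pose or a line that the arm cannot do raises r.IKError and nothing moves.
- r.hand_in(): hands the job in; it is judged then, once.
The state is a dict: "clock": time; "joints": joint angles; "joint_vel": joint speeds; "joint_torque": joint torques, N m; "tcp_pos": TCP position; "orientation": TCP orientation; "contact_force": force on the tool from outside, world axes, zero at the start; "torque": the same for the moment, N m; "opening": finger opening in m; "gripper_force": force on a finger pad.
Only numpy, scipy, OpenCV 4.12 (cv2) and the standard library are available. Lean on these libraries where they do the work, as an engineer would, in place of code of your own. Each camera call takes 0.05 s, during which the arm holds its last target. There are 200 camera calls.

## Working session

There is one attempt and no reset: what is moved stays moved. The work goes in short steps, each a Python script; the robot and the scene stay as the last script left them, time stands still between calls to the robot, and variables do not carry over. Pictures are saved under pics/ and viewed, at most 10 in all, crops included, and the job is handed in when it is done.

```bash
mkdir -p pics
python3 - <<'E'
from station import r
import cv2
for n in("side","top"):
    s=r.snapshot(n); cv2.imwrite(f"pics/{n}0.png",s["frame"][:,:,::-1])
    print(n,s["fx"],s["cx"],s["cy"],s["R"],s["t"])
print(r.sense())
E
```

```text
side 569.6616649843808 322.4294560732572 237.39130820753198 [[-0.90155826 -0.43225672 -0.01862338]
 [-0.18777696  0.42969981 -0.8832315 ]
 [ 0.38978522 -0.79278762 -0.46856727]] [0.39028418 0.23489051 0.55841414]
top 585.2555539382423 330.42688715851483 234.3431428308577 [[ 0.00620242 -0.99964297 -0.02598966]
 [-0.98970085 -0.00241949 -0.14313064]
 [ 0.14301666  0.02660974 -0.9893625 ]] [-0.1438642   0.53025763  0.86501   ]
{'clock': 0.1, 'joints': array([ 6.18393963e+01,  5.25963264e+00,  7.05740426e+01, -1.38026284e-03,
        1.04265541e+02, -3.24853891e+00]), 'joint_vel': array([-0.06738747, -0.0396061 , -0.20670406, -0.10498805,  0.02579449,
       -0.02926935]), 'joint_torque': array([ 2.35115331e-03, -4.47857273e+01, -4.07569134e+01,  7.01095420e-02,
        2.84620130e-02, -1.10421656e-04]), 'tcp_pos': array([0.25276864, 0.54422491, 0.40362015]), 'orientation': array([-1.79900867e+02, -4.28618915e-03,  1.55087592e+02]), 'contact_force': array([ 0.56355866, -0.68521611,  0.31451747]), 'torque': array([-0.01807664,  0.00028279,  0.03242829]), 'gripper_force': 0.0, 'opening': 0.08785120252613256}
```

View pics/top0.png

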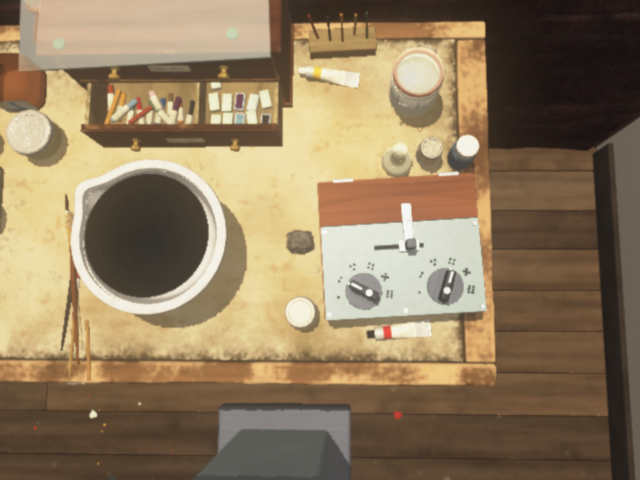

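View pics/side0.png

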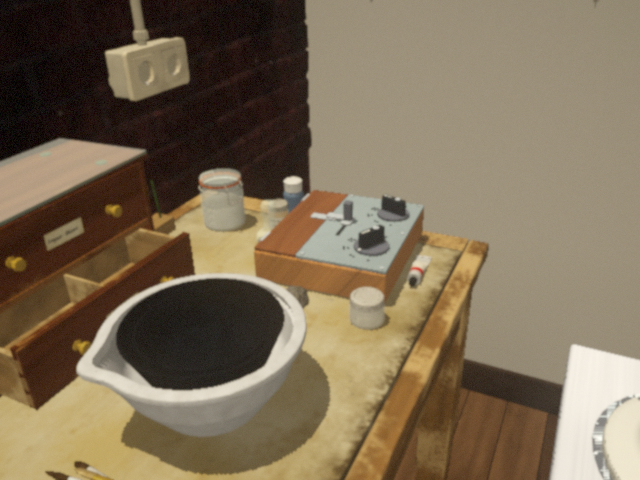

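The top view shows the deck at about cols 321–486, rows 220–320, with the left dial at about (364,291), the right dial at about (446,287) and the bolt post at about (409,243). I'll measure the deck and zoom in.

```bash
cat > h.py <<'E'
from station import r
import numpy as np, cv2
def cast(s,px,z):
    R,t=np.array(s["R"]),np.array(s["t"]); c=-R.T@t
    d=R.T@np.array([(px[0]-s["cx"])/s["fx"],(px[1]-s["cy"])/s["fy"],1.])
    return c+d*(z-c[2])/d[2]
def proj(s,X):
    p=np.array(s["R"])@np.array(X)+np.array(s["t"]); return np.array([s["fx"]*p[0]/p[2]+s["cx"],s["fy"]*p[1]/p[2]+s["cy"]])
E
python3 - <<'E'
from h import *
s=r.snapshot("top"); f=s["frame"]; hsv=cv2.cvtColor(f,cv2.COLOR_RGB2HSV)
m=cv2.inRange(f,(110,120,120),(200,210,210)); m[:, :310]=0; m[:215]=0;m[:,495:]=0;m[322:]=0
m=((m>0)&(f[:,:,2].astype(int)>=f[:,:,0].astype(int)-2)).astype(np.uint8)*255
m=cv2.morphologyEx(m,cv2.MORPH_OPEN,np.ones((3,3)))
c=max(cv2.findContours(m,0,2)[0],key=cv2.contourArea)
h=cv2.convexHull(c); b=cv2.approxPolyDP(h,6,True)[:,0]; print(b)
P=np.array([cast(s,p,.06)[:2] for p in b]);print(P.round(4))
rc=cv2.minAreaRect((np.array([cast(s,p[0],.06)[:2] for p in h])*1000).astype(np.float32));print(rc)
cr=cv2.resize(f[210:330,315:495],None,fx=4.4,fy=4.4,interpolation=cv2.INTER_CUBIC)
cv2.imwrite("pics/crop1.png",cr[:,:,::-1])
E
```

```text
Traceback (most recent call last):
ValueError: max() iterable argument is empty
```

Run:
```python
from h import *
s=r.snapshot("top"); f=s["frame"]; hsv=cv2.cvtColor(f,cv2.COLOR_RGB2HSV)
ref=f[300:306,400:406].reshape(-1,3).mean(0); print(ref,f[260,340])
cr=cv2.resize(f[210:330,315:495],None,fx=4.4,fy=4.4,interpolation=cv2.INTER_CUBIC)
cv2.imwrite("pics/crop1.png",cr[:,:,::-1])
m=(np.abs(f.astype(float)-ref).max(2)<35).astype(np.uint8)*255
m[:, :310]=0; m[:215]=0;m[:,495:]=0;m[325:]=0
m=cv2.morphologyEx(m,cv2.MORPH_OPEN,np.ones((3,3)))
c=max(cv2.findContours(m,0,2)[0],key=cv2.contourArea)
h=cv2.convexHull(c); b=cv2.approxPolyDP(h,6,True)[:,0]; print(b)
P=np.array([cast(s,p,.06)[:2] for p in b]);print(P.round(4))
rc=cv2.minAreaRect((np.array([cast(s,p[0],.06)[:2] for p in h])*1000).astype(np.float32));print(rc)
```

```text
[215.25       219.44444444 203.94444444] [226 229 216]
[[477 218]
 [485 310]
 [326 319]
 [322 227]]
[[ 0.5527 -0.3613]
 [ 0.4163 -0.3689]
 [ 0.4018 -0.1365]
 [ 0.5386 -0.1295]]
((479.23529052734375, -248.77284240722656), (142.12701416015625, 234.98959350585938), 3.6967296600341797)
```

View pics/crop1.png

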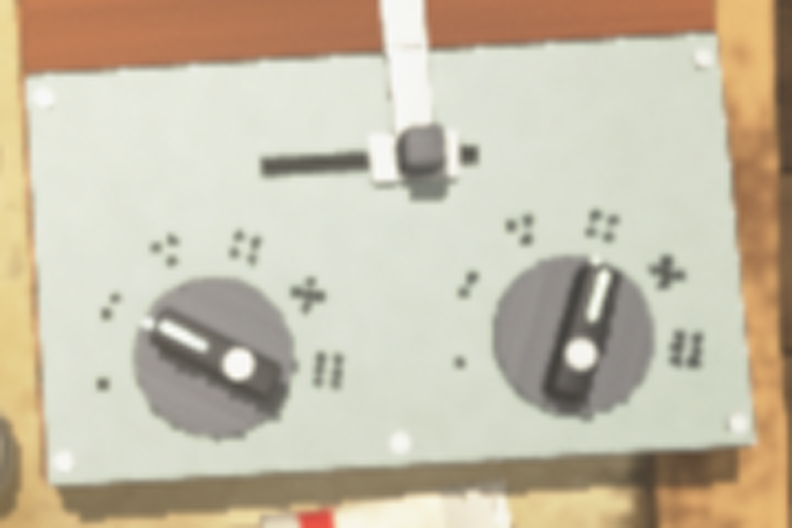

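The left pointer stands between two and three dots, tip at about crop (147,323) on an axis of about (214,357). The right pointer is at about four dots, tip at about (597,262) on an axis of about (573,336). Now the skirts, pointer angles and bolt.

```bash
cat >> h.py <<'E'
def skirts(s):
    f=s["frame"]; g=f.astype(int); out=[]
    m=((g.max(2)<165)&(g.max(2)-g.min(2)<40)).astype(np.uint8)*255
    for x0,y0 in((363,291),(445,286)):
        w=np.zeros_like(m); w[y0-20:y0+21,x0-20:x0+21]=m[y0-20:y0+21,x0-20:x0+21]
        w=cv2.morphologyEx(cv2.morphologyEx(w,cv2.MORPH_CLOSE,np.ones((5,5))),cv2.MORPH_OPEN,cv2.getStructuringElement(2,(9,9)))
        c=max(cv2.findContours(w,0,2)[0],key=cv2.contourArea)
        P=(np.array([cast(s,p[0],.0655)[:2] for p in cv2.convexHull(c)])*1000).astype(np.float32)
        out.append(cv2.fitEllipse(P))
    return out
E
python3 - <<'E'
from h import *
s=r.snapshot("top")
for e in skirts(s): print(e)
q=lambda x,y:(315+(x+.5)/4.4-.5,210+(y+.5)/4.4-.5)
for n,tip,h,la,lb in(("L",(147,323),.065,(163,323),(207,349)),("R",(597,262),.065,(593,316),(603,268))):
    T=cast(s,q(*tip),h); A,B=cast(s,q(*la),.0915),cast(s,q(*lb),.0915)
    print(n,T,A,B,np.degrees(np.arctan2((B-A)[1],(B-A)[0])))
print("axisdots",cast(s,q(238,363),.0915),cast(s,q(580,353),.0915))
print("post",cast(s,q(421,148),.096))
print("dots4L",cast(s,q(246,247),.06),"2R",cast(s,q(468,284),.06),"2L",cast(s,q(111,307),.06),"3L",cast(s,q(166,249),.06))
E
```

```text
((442.2656555175781, -191.6815948486328), (51.370113372802734, 52.62958526611328), 105.82791900634766)
((450.6886901855469, -310.5599060058594), (52.4271354675293, 54.028541564941406), 34.53600311279297)
L [ 0.45441052 -0.16868751  0.065     ] [ 0.45282439 -0.17377449  0.0915    ] [ 0.44449266 -0.18800824  0.0915    ] -120.34259509382245
R [ 0.47544972 -0.31890212  0.065     ] [ 0.45572234 -0.31250674  0.0915    ] [ 0.47125565 -0.31608051  0.0915    ] -12.956647591762716
axisdots [ 0.44003117 -0.19800882  0.0915    ] [ 0.44379437 -0.30806755  0.0915    ]
post [ 0.50966497 -0.257387    0.096     ]
dots4L [ 0.48047422 -0.20204993  0.06      ] 2R [ 0.46829633 -0.27649102  0.06      ] 2L [ 0.46003826 -0.15657653  0.06      ] 3L [ 0.47969299 -0.17507147  0.06      ]
```

Everything is consistent: box yaw is about 4°, dial spacing 119 mm (120 nominal), and the predicted bolt position is within 1.5 mm of the measured one. The left bar is at about +61° world and the right at about -17°. Checking the IK and wrist ranges.

Run:
```python
from h import *
for n,p,ys in(("L",(.4423,-.1917),(61,-34,-119,-214)),("R",(.4507,-.3110),(-17,78,163,-102))):
    for y in ys:
        q=r.inverse_kinematics([*p,.252],[180,0,y]); print(n,y,None if q is None else np.round(q,1))
q=r.inverse_kinematics([.43,.15,.42],[180,0,61]);print(q)
```

```text
L 61 [-27.5 -11.9 102.4  -0.   89.4   1.5]
L -34 [-27.5 -11.9 102.4  -0.   89.4  96.5]
L -119 None
L -214 [-27.5 -11.9 102.4   0.   89.4 -83.5]
R -17 [-38.2  -1.5  92.8  -0.   88.6  68.8]
R 78 [-38.2  -1.5  92.8   0.   88.6 -26.2]
R 163 [ -38.2   -1.5   92.8    0.    88.6 -111.2]
R -102 None
[ 1.49491182e+01 -1.68357188e+01  8.95411812e+01 -2.54444375e-14
  1.07294538e+02  4.39491182e+01]
```

Run:
```python
from h import *
r.reach([.43,.15,.42],[180,0,61])
r.reach([.4423,-.1917,.33],[180,0,61])
s=r.sense();print(s["clock"],s["contact_force"],s["torque"],s["tcp_pos"])
r.servo_line([.4423,-.1917,.253],speed=.08)
s=r.sense();print(s["clock"],s["contact_force"],s["torque"],s["tcp_pos"])
r.grab(15)
s=r.sense();print(s["clock"],s["contact_force"],s["torque"],s["tcp_pos"],s["orientation"],s["opening"],s["gripper_force"],s["joints"])
```

```text
3.1667 [-0.06261902 -0.49603765  0.46381801] [-0.03551515  0.04549897  0.0255101 ] [ 0.44269271 -0.19088935  0.33043279]
4.2833 [-0.64738908  0.22166618  0.3248834 ] [-0.01005961  0.13177429 -0.00963286] [ 0.4424776  -0.19183008  0.25370345]
5.4333 [ 5.48417603 -3.10556924 -2.92994255] [-0.51741898 -0.63839027 -0.00511788] [ 0.44282963 -0.19210487  0.25308674] [1.79822888e+02 9.72494208e-03 6.09904176e+01] 0.012135649955125267 14.993072301149368 [-2.74858384e+01 -1.18811749e+01  1.02341892e+02 -1.44319663e-02
  8.93624920e+01  1.52386728e+00]
```

Run:
```python
from h import *
r.servo_line([.4423+.0006,-.1917-.0004,.253],speed=.02)
s=r.sense();print(s["clock"],s["contact_force"],s["torque"],s["tcp_pos"])
q=np.array(r.inverse_kinematics([.4429,-.1921,.253],[180,0,61]))
for i in range(10):
    q[5]+=3; r.move_joints(q); s=r.sense()
    print(round(s["clock"],2),s["contact_force"].round(1),s["torque"].round(3),(s["tcp_pos"]*1000).round(1),s["orientation"][2].round(2),round(s["opening"],4),flush=True)
    if abs(s["torque"][2])>.25: break
```

```text
5.6833 [ 3.19129432 -2.08979982 -1.62139846] [-0.45575264 -0.49907606  0.02606907] [ 0.44312043 -0.19228255  0.25306592]
5.93 [ 4.9 -2.3 -3.2] [-0.523 -0.668 -0.105] [ 443.1 -192.3  253.1] 58.06 0.0121
6.18 [ 4.8 -2.4 -2.3] [-0.521 -0.621 -0.075] [ 443.1 -192.3  253.1] 55.07 0.0119
6.43 [ 4.6 -3.6 -2.4] [-0.518 -0.608 -0.087] [ 443.1 -192.3  253.1] 52.07 0.0119
6.68 [ 4.2 -2.5 -2.5] [-0.513 -0.629 -0.007] [ 443.1 -192.3  253. ] 49.07 0.0121
6.93 [ 4.6 -2.6 -3.1] [-0.565 -0.61  -0.054] [ 443.1 -192.3  253.1] 46.07 0.0118
7.18 [ 5.1 -3.6 -2.2] [-0.53  -0.646 -0.082] [ 443.1 -192.3  253. ] 43.07 0.0119
7.43 [ 5.3 -3.4 -2.6] [-0.522 -0.627 -0.027] [ 443.1 -192.3  253.1] 40.07 0.0118
7.68 [ 4.2 -3.3 -2.2] [-0.551 -0.548 -0.054] [ 443.1 -192.3  253. ] 37.07 0.0118
7.93 [ 4.7 -3.4 -2.6] [-0.556 -0.56  -0.076] [ 443.1 -192.3  253. ] 34.07 0.0122
8.18 [ 4.6 -1.9 -2.4] [-0.558 -0.631 -0.094] [ 443.1 -192.3  253.1] 31.07 0.0121
```

```bash
cat >> h.py <<'E'
def meas(n=4):
    L=[]
    for _ in range(n):
        r.wait(.025); s=r.sense(); L.append([*s["contact_force"],*s["torque"],s["opening"]*1000,s["orientation"][2],s["joints"][5]])
    return np.mean(L,0)
def turn(q,sgn,n,step,stop=.22):
    for i in range(n):
        q[5]+=sgn*step; r.move_joints(q); m=meas()
        print("cmd",q[5].round(1),"q6",m[8].round(2),"yaw",m[7].round(2),"F",m[:3].round(1),"Tz",m[5].round(3),"op",m[6].round(2),flush=True)
        if abs(m[5])>stop: return True
    return False
E
python3 - <<'E'
from h import *
q=np.array(r.inverse_kinematics([.4434,-.1924,.253],[180,0,31]))
turn(q,1,9,3) or turn(q,1,37,1)
np.save("q.npy",q);print(r.sense()["clock"])
E
```

```text
cmd 34.5 q6 34.39 yaw 28.11 F [ 2.2 -1.8 -0.6] Tz -0.057 op 11.93
cmd 37.5 q6 37.4 yaw 25.1 F [ 2.2 -1.9 -0.3] Tz -0.044 op 11.84
cmd 40.5 q6 40.41 yaw 22.1 F [ 1.6 -2.3 -0.5] Tz -0.039 op 11.96
cmd 43.5 q6 43.41 yaw 19.1 F [ 1.4 -2.1 -0.1] Tz -0.051 op 11.65
cmd 46.5 q6 46.41 yaw 16.1 F [ 0.6 -2.8  0.2] Tz -0.039 op 11.86
cmd 49.5 q6 49.41 yaw 13.1 F [ 0.8 -2.8  0.3] Tz -0.056 op 11.93
cmd 52.5 q6 52.41 yaw 10.1 F [ 0.9 -2.6  0.9] Tz -0.076 op 11.99
cmd 55.5 q6 55.41 yaw 7.1 F [ 0.4 -3.2  1. ] Tz -0.035 op 11.88
cmd 58.5 q6 58.41 yaw 4.1 F [ 0.4 -3.2  1.5] Tz -0.073 op 12.0
cmd 59.5 q6 59.48 yaw 3.03 F [ 0.2 -3.   1.4] Tz 0.004 op 11.99
cmd 60.5 q6 60.5 yaw 2.01 F [-0.2 -3.8  2.2] Tz -0.007 op 11.86
cmd 61.5 q6 61.5 yaw 1.01 F [-0.2 -4.   1.5] Tz -0.02 op 11.91
cmd 62.5 q6 62.5 yaw 0.01 F [-1.  -4.   1.9] Tz -0.004 op 11.83
cmd 63.5 q6 63.5 yaw -0.99 F [-0.5 -3.7  2.2] Tz -0.014 op 11.84
cmd 64.5 q6 64.5 yaw -1.99 F [-0.2 -4.4  1.8] Tz -0.063 op 11.74
cmd 65.5 q6 65.5 yaw -2.99 F [-1.  -4.   2.5] Tz -0.035 op 12.03
cmd 66.5 q6 66.5 yaw -3.99 F [-1.  -4.6  2.9] Tz -0.041 op 11.85
cmd
[... 210 characters left out ...]
-8.0 F [-0.7 -5.1  2.8] Tz -0.084 op 11.76
cmd 71.5 q6 71.5 yaw -8.99 F [-0.9 -4.7  2.8] Tz -0.041 op 11.93
cmd 72.5 q6 72.5 yaw -10.0 F [-1.1 -5.   2.7] Tz -0.015 op 11.85
cmd 73.5 q6 73.5 yaw -11.0 F [-1.3 -5.   3. ] Tz -0.053 op 12.11
cmd 74.5 q6 74.5 yaw -12.0 F [-0.8 -5.2  2.6] Tz -0.013 op 11.83
cmd 75.5 q6 75.5 yaw -13.0 F [-0.8 -4.9  2.5] Tz -0.028 op 11.85
cmd 76.5 q6 76.5 yaw -14.0 F [-1.  -5.   2.8] Tz -0.044 op 11.83
cmd 77.5 q6 77.5 yaw -15.0 F [-1.5 -5.4  2.5] Tz -0.023 op 11.72
cmd 78.5 q6 78.5 yaw -15.99 F [-1.  -5.1  2.3] Tz 0.02 op 11.84
cmd 79.5 q6 79.48 yaw -16.97 F [-1.2 -4.7  2.1] Tz 0.181 op 11.8
cmd 80.5 q6 80.47 yaw -17.96 F [-1.3 -6.   2.5] Tz 0.271 op 12.09
19.0333
```

Torque climbs sharply at yaw ≈ -16.5°. I'll check for the stop on the other side of the play, then leave the dial in the middle.

Run:
```python
from h import *
q=np.load("q.npy")
turn(q,-1,2,2); turn(q,-1,7,1,.16)
np.save("q.npy",q);print(r.sense()["clock"])
```

```text
cmd 78.5 q6 78.49 yaw -15.98 F [-1.6 -5.3  2.2] Tz 0.078 op 11.9
cmd 76.5 q6 76.49 yaw -13.98 F [-1.7 -5.1  2.4] Tz 0.028 op 11.86
cmd 75.5 q6 75.49 yaw -12.98 F [-0.6 -4.5  3.1] Tz 0.016 op 11.99
cmd 74.5 q6 74.49 yaw -11.98 F [-0.8 -5.1  2. ] Tz 0.051 op 11.84
cmd 73.5 q6 73.49 yaw -10.98 F [-1.  -4.9  2.9] Tz 0.029 op 11.86
cmd 72.5 q6 72.49 yaw -9.98 F [-1.  -5.7  2.8] Tz 0.027 op 11.87
cmd 71.5 q6 71.49 yaw -8.98 F [-1.3 -5.   2.1] Tz 0.06 op 11.99
cmd 70.5 q6 70.5 yaw -7.99 F [-1.3 -4.9  2.2] Tz -0.015 op 11.83
cmd 69.5 q6 69.53 yaw -7.03 F [-0.3 -5.   2.8] Tz -0.177 op 11.92
22.1833
```

Run:
```python
from h import *
q=np.load("q.npy"); q[5]=74.3; r.move_joints(q); print(meas().round(2))
r.let_go()
p=r.sense()["tcp_pos"]; r.servo_line([p[0],p[1],.31],speed=.12)
r.reach([.4519,-.3124,.31],[180,0,-17])
r.servo_line([.4519,-.3124,.253],speed=.1); print(meas().round(2))
r.grab(15); print(meas().round(2),r.sense()["clock"])
f=r.snapshot("side")["frame"]; cv2.imwrite("pics/s2.png",cv2.resize(f[120:320,230:480],None,fx=3,fy=3)[:,:,::-1])
```

```text
[-1.390e+00 -5.390e+00  2.950e+00 -9.200e-01  3.000e-01 -3.000e-02
  1.200e+01 -1.180e+01  7.431e+01]
[ 1.000e-02 -1.800e-01  5.300e-01  1.000e-02  1.400e-01 -2.000e-02
  8.785e+01 -1.699e+01  6.880e+01]
[-8.000e-02 -1.130e+00 -4.000e-02 -1.200e-01  1.500e-01 -1.000e-02
  1.183e+01 -1.701e+01  6.880e+01] 27.0
```

View pics/s2.png

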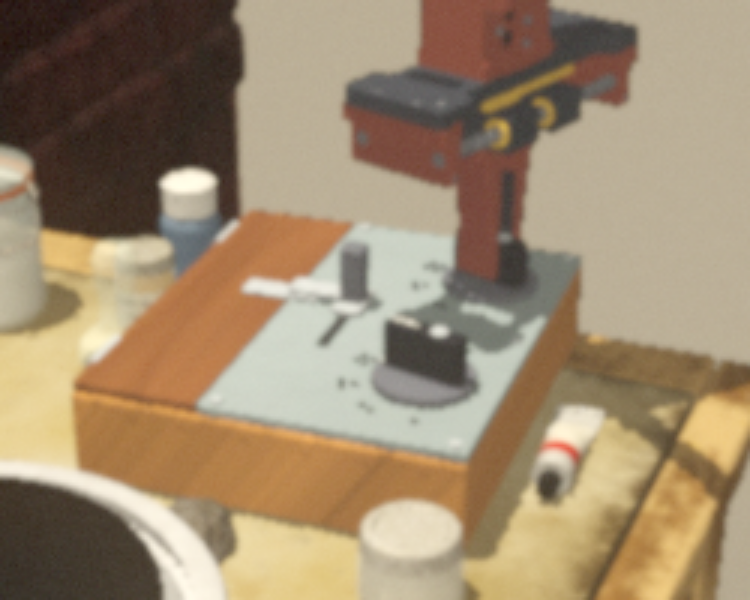

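The gripper is closed round the right dial's bar, and the left dial and the things around are undisturbed. Turning the right dial counter-clockwise.

Run:
```python
from h import *
q=np.array(r.inverse_kinematics([.4519,-.3124,.253],[180,0,-17]))
if not turn(q,-1,16,4): turn(q,-1,37,1,.2)
np.save("q.npy",q);print(r.sense()["clock"])
```

```text
cmd 64.8 q6 64.89 yaw -13.1 F [-0.4 -0.9 -0.2] Tz 0.095 op 11.7
cmd 60.8 q6 60.92 yaw -9.13 F [ 0.2 -0.3 -0.4] Tz 0.098 op 12.01
cmd 56.8 q6 56.93 yaw -5.13 F [-0.1 -0.3 -0. ] Tz 0.063 op 11.86
cmd 52.8 q6 52.93 yaw -1.13 F [-0.4  0.3  0. ] Tz 0.084 op 11.91
cmd 48.8 q6 48.93 yaw 2.87 F [-0.2  0.9  0.7] Tz 0.089 op 11.96
cmd 44.8 q6 44.93 yaw 6.87 F [-0.7  2.2  0.8] Tz 0.098 op 11.95
cmd 40.8 q6 40.93 yaw 10.87 F [-1.2  3.3  1.2] Tz 0.057 op 11.87
cmd 36.8 q6 36.93 yaw 14.87 F [-1.4  4.6  1.5] Tz 0.073 op 11.96
cmd 32.8 q6 32.88 yaw 18.93 F [-1.   5.5  1.9] Tz 0.086 op 11.72
cmd 28.8 q6 28.88 yaw 22.93 F [-1.7  5.6  2.2] Tz 0.07 op 12.05
cmd 24.8 q6 24.87 yaw 26.93 F [-1.6  6.1  2.4] Tz 0.081 op 12.07
cmd 20.8 q6 20.87 yaw 30.94 F [-2.1  6.2  2.3] Tz 0.103 op 11.95
cmd 16.8 q6 16.87 yaw 34.94 F [-1.6  6.2  2.4] Tz 0.095 op 11.84
cmd 12.8 q6 12.88 yaw 38.94 F [-1.8  6.1  2.9] Tz 0.105 op 11.98
cmd 8.8 q6 8.88 yaw 42.94 F [-2.1  6.1  2.9] Tz 0.081 op 11.93
cmd 4.8 q6 4.87 yaw 46.94 F [-1.9  6.3  3.6] Tz 0.104 op 11.94
cmd 3.8 q6 3.89 yaw 47.93 F [-2.6  6.5  2.8] Tz -0.003 op 11.84
cmd 
[... 1547 characters left out ...]
7.7  4.1] Tz 0.04 op 11.94
cmd -21.2 q6 -21.12 yaw 72.93 F [-4.2  7.5  3.8] Tz 0.079 op 11.98
cmd -22.2 q6 -22.12 yaw 73.93 F [-4.   8.   4.2] Tz 0.02 op 11.87
cmd -23.2 q6 -23.12 yaw 74.93 F [-4.2  7.7  4.4] Tz 0.054 op 11.93
cmd -24.2 q6 -24.12 yaw 75.93 F [-4.2  7.6  4.4] Tz 0.041 op 11.88
cmd -25.2 q6 -25.12 yaw 76.93 F [-4.2  7.9  4.2] Tz 0.038 op 12.14
cmd -26.2 q6 -26.12 yaw 77.93 F [-4.   7.2  4.4] Tz 0.067 op 12.02
cmd -27.2 q6 -27.12 yaw 78.93 F [-4.4  8.   4.2] Tz 0.016 op 11.83
cmd -28.2 q6 -28.12 yaw 79.93 F [-4.4  7.5  3.6] Tz 0.024 op 12.07
cmd -29.2 q6 -29.11 yaw 80.92 F [-4.7  8.2  4.4] Tz -0.033 op 12.13
cmd -30.2 q6 -30.1 yaw 81.9 F [-4.5  8.5  4. ] Tz -0.216 op 11.79
44.9
```

Run:
```python
from h import *
q=np.load("q.npy"); q[5]=-25.4; r.move_joints(q)
r.let_go()
p=r.sense()["tcp_pos"]; r.servo_line([p[0],p[1],.31],speed=.15)
r.reach([.5105,-.2588,.31],[180,0,4])
r.servo_line([.5105,-.2588,.254],speed=.1); print(meas(2).round(2))
r.grab(20); m=meas(2); print(m.round(2),r.sense()["clock"])
u=np.array([-np.sin(np.radians(4)),np.cos(np.radians(4)),0]); p0=np.array([.5105,-.2588,.254])
for d in(1,2,3,4,5):
    r.servo_line(p0+u*d/1000,speed=.02); m=meas(2); t=(r.sense()["tcp_pos"]-p0)@u
    print(d,round(t*1000,2),m[:3].round(1),flush=True)
    if m[1]<-13: break
print(r.sense()["clock"])
```

```text
[ 4.700e-01 -5.900e-01  4.100e-01 -0.000e+00  1.200e-01  4.000e-02
  8.780e+01  4.000e+00  5.571e+01]
[ 1.15 -3.62 -1.06 -0.42  0.06 -0.06 13.95  3.98 55.72] 50.1167
1 0.79 [ 0.7 -3.7 -1.7]
2 2.04 [ 1.3 -3.5 -1.4]
3 3.11 [ 0.5 -3.2 -1.7]
4 4.09 [ 0.9 -3.6 -1.7]
5 5.05 [ 1.3 -3.4 -1.8]
51.6167
```

The bolt moves freely past 2 mm, so both catches have dropped. Continuing to the end stop.

Run:
```python
from h import *
u=np.array([-np.sin(np.radians(4)),np.cos(np.radians(4)),0]); p0=np.array([.5105,-.2588,.254])
for d in(10,15,20,25,28,29,29.5,30,30.5,31,31.5,32,32.5):
    r.servo_line(p0+u*d/1000,speed=.03); m=meas(2); t=(r.sense()["tcp_pos"]-p0)@u
    print(d,round(t*1000,2),m[:3].round(1),flush=True)
    if m[1]<-10: break
print(r.sense()["clock"])
f=r.snapshot("side")["frame"]; cv2.imwrite("pics/s3.png",cv2.resize(f[120:320,230:480],None,fx=3,fy=3)[:,:,::-1])
```

```text
10 10.35 [ 1.3 -1.  -0.4]
15 15.49 [ 1.7  1.  -0.8]
20 20.35 [ 2.3  0.9 -1.9]
25 25.28 [ 3.5  0.1 -1.9]
28 28.17 [ 4.1 -0.9 -2.9]
29 28.66 [ 4.7 -3.  -2.9]
29.5 28.82 [ 5.1 -4.8 -4.1]
30 29.01 [ 5.7 -6.  -5.2]
30.5 29.17 [ 5.2 -7.7 -5.2]
31 29.37 [ 6.2 -9.8 -5.8]
31.5 29.53 [  6.8 -12.1  -6.3]
55.1833
```

View pics/s3.png

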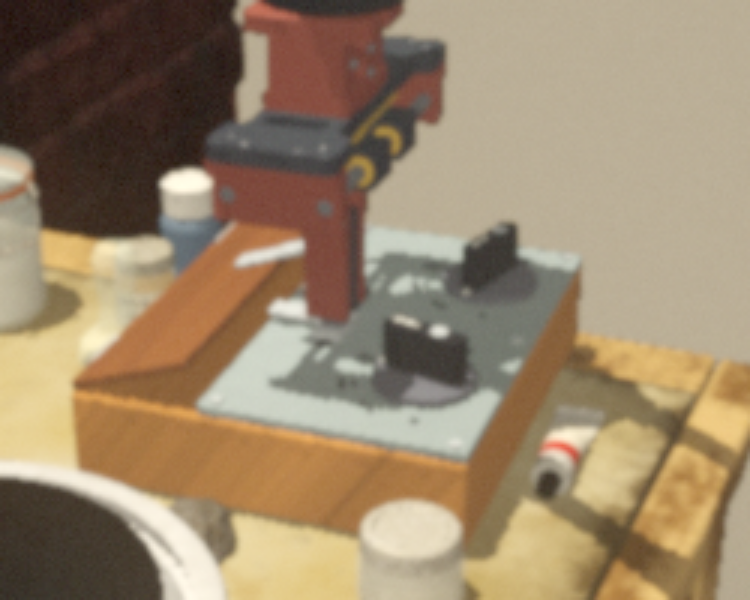

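The lid is ajar and the bolt is at its end stop. Let go, lift clear, check from above.

Run:
```python
from h import *
r.servo_line(np.array([.5105,-.2588,.254])+np.array([-.0698,.9976,0])*.0297,speed=.03)
r.let_go()
p=r.sense()["tcp_pos"]; r.servo_line([p[0],p[1],.36],speed=.15)
r.reach([.40,.12,.42],[180,0,4]); r.wait(.3)
print(r.sense()["clock"],r.sense()["contact_force"])
f=r.snapshot("top")["frame"]; cv2.imwrite("pics/t4.png",cv2.resize(f[160:350,270:500],None,fx=3,fy=3)[:,:,::-1])
```

```text
59.225 [-0.59921759  0.57560156 -0.57545823]
```

View pics/t4.png

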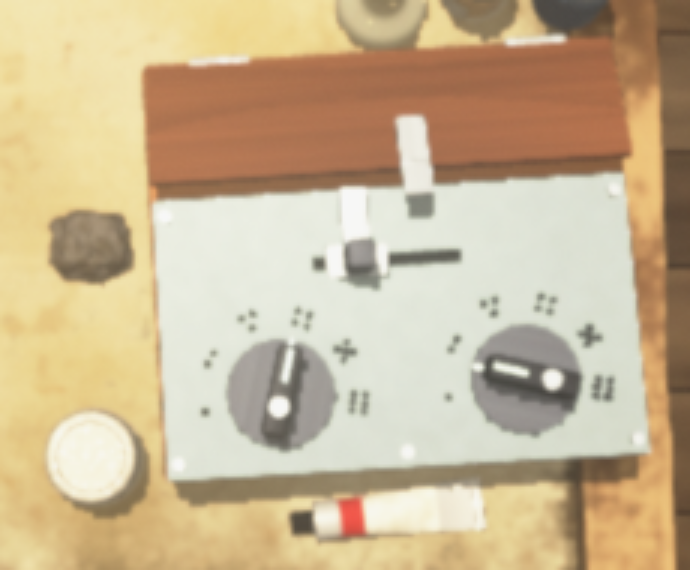

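The left pointer is at four dots. The right pointer is just past two dots, where its catch dropped. The bolt is at the left end of its slot, the lid is up, and the things around are in place.

```bash
python3 -c "
from station import r
print(r.hand_in())"
```

```text
the job is handed in; nothing more can be done
None
```

The job is handed in, and the result wasn't reported back: both catches dropped (left by four dots, right about 14° past two dots), the bolt went fully left, the lid sprang ajar, the gripper let go and nothing around was moved, at about 59 s of the 72 s.

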